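# Close up the bench boxes before spraying

## Task

Spraying starts soon: push both drawers of the small-parts unit fully home and press the tool box lid right down shut, in any order, so that no overspray gets in. Use only the fingertips, from outside: do not grip or hook the drawers or the lid, do not slam them, and leave everything else on the bench where it is.

Things in the scene. Friction and masses are not known exactly. Their poses are not given: they have to be found in the camera images.
- drawer_unit: fixed grey steel small-parts unit, 140 mm deep (its x) x 220 mm wide (its y) x 85 mm high, with two drawers side by side. Origin: centre of its underside, on the bench. Its -x axis is the way the drawers slide out (roughly towards the robot, turned up to 0.25 rad). It stands on the left or on the right of the bench; the tool box takes the other side.
- toolbox: fixed dark steel tool box, 160 mm deep (its x) x 230 mm wide (its y) x 100 mm high, open top, with a lid hinged along its far top edge (its +x side). Origin: centre of its underside, on the bench. Turned up to 0.25 rad.
- lid (a joint): lid angle, rad: 0 = shut, flat on the box; grows as its near edge rises (hinge on the far side); at the start 0.6 to 1.0. The hinge is stiff: the lid stays where it is left, and a push of about 3 to 6 N on the outer half of its top face lowers it.
- lid_hinge (a point): point on the outer (top) face of the lid directly at the hinge line, mid-width; 80 mm from the tool box's centre along its +x and 111 mm above the bench when shut (the hinge axis itself is 11 mm under this face, 100 mm above the bench)
- lid_edge (a point): middle of the lid's free (near) edge, on its outer (top) face, 162 mm from lid_hinge; the lid is a plain plate 162 x 232 mm, 10 mm thick, with a rubber lining on its inner side that is not to be touched
- drawer_l (a joint): how far the left (its unit's +y side) drawer is out, m: 0 = fully home, 0.03 to 0.075 at the start, limit 0.095. Slides with about 1.5 N of friction and stays where it is left.
- drawer_l_pull (a point): middle of the near face of this drawer's pull, a solid aluminium lip 90 mm wide, 12 mm high, standing 10 mm out from the drawer front; the point lies 70 mm above the bench. With the drawer home it is 80 mm from the unit's centre along its -x, 54 mm to its own side. The drawer front is 103 mm wide, its top edge 80 mm above the bench.
- drawer_r (a joint): how far the right (its unit's -y side) drawer is out, m: 0 = fully home, 0.03 to 0.075 at the start, limit 0.095. Slides with about 1.5 N of friction and stays where it is left.
- drawer_r_pull (a point): middle of the near face of this drawer's pull, a solid aluminium lip 90 mm wide, 12 mm high, standing 10 mm out from the drawer front; the point lies 70 mm above the bench. With the drawer home it is 80 mm from the unit's centre along its -x, 54 mm to its own side. The drawer front is 103 mm wide, its top edge 80 mm above the bench.
- sanding_block: cork sanding block, 35 x 90 x 28 mm, lying on the rear half of the drawer unit's top; origin: centre of its underside. A bystander.
- filler_jar: small jar, 44 mm across, 70 mm high, standing between the drawer unit and the tool box; origin: centre of its underside. A bystander.
- tape_roll: roll of masking tape lying flat, 90 mm across, 24 mm high, in the middle of the near part of the bench; origin: centre of its underside. A bystander.
- mixing_cup: white paint mixing cup, 76 mm across, 80 mm high, behind the boxes; origin: centre of its underside. A bystander.
- spray_can: bare metal can, 64 mm across, 170 mm high, standing off to the left; origin: centre of its underside. A bystander.
- wrench: steel wrench lying flat off to the left; origin: about its middle, on its underside. A bystander.
- screwdriver: screwdriver lying off to the right; origin: about its middle, on its underside. A bystander.

How it is judged (in metres and radians):
At the end, for the whole second after the job is handed in: Both drawers are within 5 mm of fully home and the lid is within 0.05 rad (8 mm at its edge) of shut, and they stay so (value of joint each of drawer_l, drawer_r below 0.005 m and value of joint lid below 0.05 rad); the robot touches nothing.
It fails at once if a bystander is moved more than 30 mm from its place, pushed or lifted (distance of any of sanding_block, filler_jar, tape_roll, mixing_cup, spray_can, wrench, screwdriver from where it was at the start of the episode above 0.03 m).
It fails at once if the lid is gripped, hooked or lifted: a finger presses its inner side (contact force between the fingers and lid_c1 above 1 N).
It fails at once if a drawer is gripped or hooked: a finger presses the inner side of its front (contact force between the fingers and drawer_l_c1 above 1 N or contact force between the fingers and drawer_r_c1 above 1 N).
It fails at once if the lid (faster than 3 rad/s) or a drawer (faster than 0.5 m/s) is slammed (velocity of joint lid below -3 rad/s or velocity of joint any of drawer_l, drawer_r below -0.5 m/s).
It also fails if it takes over 64 s, if anything falls off the work surface, if the arm or the gripper's body presses on something with over 40 N, if the wrist force passes 120 N, or if a joint passes its speed limit or range.

## Robot

A 6-joint arm with a two-finger parallel gripper is mounted at the origin on the work surface. World frame = base frame: x ahead of the robot, y to its left, z up, the work surface at z = 0. Lengths are in m, angles in degrees, forces in N, time in s.
With the tool pointing down it reaches from about 0.325 to 0.75 m from the base axis. Payload 7.6 kg.
Tool frame: the origin (TCP) lies at the very end of the fingers, on their centre line; the grasp point (between the pads) lies 19 mm behind it; z points along the fingers, y is the line along which they close (so a half turn about z gives the same grasp; the last joint's range is limited). The gripper opens to 85 mm and grips with 20 to 120 N. Pads are 22 mm wide; open, the fingers measure 114 mm over their backs; the gripper's body (76 mm by 85 mm) begins 54 mm behind the grasp point. The pads swing forward as they close: fully open they stand 13 mm farther back than shut.
Start: joints at [-75.304, 2.991, 80.254, -0, 96.75, -4.028], TCP at [0.169, -0.497, 0.231] pointing down, gripper open.
Joint ranges: [-166.34, 166.34], [-52.06, 124.39], [6.96, 135.62], [-60.46, 240.46], [14.63, 156.25], [-167.68, 167.68]. Speed limits (degrees/s): [147.25, 147.25, 172.46, 180, 180, 180].

## Interface

Orientations are given as [roll, pitch, yaw] about the fixed x, y, z axes, in that order (R = Rz(yaw) Ry(pitch) Rx(roll)).
In Python, from cell import state, snapshot, close_job gives the robot as it stands.
- The arm moves only by the tool send_rows, never from a script. Its argument "plan" is a list of rows, each an object with "hand": the closure in counts, from 0 (fully open) to 255 (shut); "linear": the shift along the world's x, y, z in cm, a list of three; "roll": the turn about the world's z in degrees. A call has 1 to 12 rows; each row is the pose to reach, as a shift and turn from the pose commanded when the call began; what a row does not reach only later rows make up. A row lasts 1/10 s, in which the tool goes at most 50 mm and 8.59 degrees, less where a joint would pass 70% of its speed; a pose out of reach is approached as far as the arm can. A call with a gripper value outside its range is refused whole. The fingers move at their own pace and stop on an object; "newtons" is the grip in N (left out, the last holds). Time passes only in rows, so rows that repeat a pose let the fingers close. It gives the time, the measured TCP pose, the force, the opening and the grip force at its end, in the units of the state.
- state(): the state, without advancing time (a new reading comes with each control period).
- snapshot(name): name is "scene" or "top" or "wrist"; returns a dict with "pixels" (420x560x3 uint8, red, green, blue), "range_z" (420x560 float32, m along the optical axis (not along the pixel's ray), 0 where there is no reading), "camera_matrix" (3x3 intrinsics, pixels), "extrinsics" (4x4, takes a point from world to camera coordinates). Camera axes: x right, y down, z forward; pixel columns grow to the right and rows downward; lengths in m; the calibration is good to about 2 mm. A picture is of the moment at which its call begins.
- close_job(): hands the job in; it is judged then, once.
The state is a dict: "time": time; "joint_pos": joint angles; "qd": joint speeds; "tau": joint torques, N m; "tool_pos": TCP position; "tcp_rot": TCP orientation; "wrist_force": force on the tool from outside, world axes, zero at the start; "wrist_torque": the same for the moment, N m; "gripper_width": opening from 0.0 (shut) to 1.0 (fully open); "grasp_force": force on a finger pad.
Only numpy, scipy, OpenCV 4.12 (cv2) and the standard library are available. Lean on these libraries where they do the work, as an engineer would, in place of code of your own. Each camera call takes 0.05 s, during which the arm holds its last target. There are 200 camera calls.

## Working session

There is one attempt and no reset: what is moved stays moved. The work goes in short steps, Python scripts to look and compute and a tool call to move; the robot and the scene stay as the last step left them, time stands still between calls to the robot, and variables do not carry over. Pictures are saved under pics/ and viewed, at most 10 in all, crops included, and the job is handed in when it is done.

Besides the shell and the picture viewer there is one more tool, called after "Request:" by a JSON object that holds its "name" and its "arguments". send_rows: Moves the arm, as the interface text tells. Its arguments: {"type":"object","properties":{"plan":{"type":"array","items":{"type":"object","properties":{"hand":{"type":"number"},"linear":{"type":"array","items":{"type":"number"}},"roll":{"type":"number"}}}},"newtons":{"type":"number"}},"required":["plan"]}

```bash
mkdir -p pics; ls
cat > h.py <<'E'
import numpy as np, cv2
from cell import state, snapshot, close_job
def world(s):
    K=s["camera_matrix"];T=np.linalg.inv(s["extrinsics"]);z=s["range_z"]
    v,u=np.mgrid[:z.shape[0],:z.shape[1]]
    P=np.stack([(u-K[0,2])/K[0,0]*z,(v-K[1,2])/K[1,1]*z,z],-1)@T[:3,:3].T+T[:3,3]
    P[z==0]=np.nan
    return P
def save(s,n): cv2.imwrite(f"pics/{n}.png",s["pixels"][:,:,::-1])
E
python3 - <<'E'
from h import *
for n in("scene","top"):
    s=snapshot(n); save(s,n+"0"); np.savez(n+"0.npz",P=world(s),rgb=s["pixels"],K=s["camera_matrix"],E=s["extrinsics"])
print(state())
E
```

```text
pics
{'time': 0.1, 'joint_pos': array([-7.53038089e+01,  3.02439747e+00,  8.03074427e+01, -3.85320722e-04,
        9.67509896e+01, -4.02832740e+00]), 'qd': array([ 0.05715077, -0.01483729, -0.23410408, -0.07062792,  0.02451566,
        0.08899428]), 'tau': array([ 5.84873651e-04, -3.82582176e+01, -3.60987461e+01, -9.40547966e-05,
        4.79324590e-03,  2.74228972e-05]), 'tool_pos': array([ 0.16848039, -0.49693939,  0.23054734]), 'tcp_rot': array([-1.79917348e+02, -5.43699205e-03,  1.87244696e+01]), 'wrist_force': array([-0.7380291 , -0.0872642 ,  0.22811988]), 'wrist_torque': array([0.02072489, 0.0176143 , 0.00375873]), 'grasp_force': 0.0, 'gripper_width': 0.9989244358829023}
```

View pics/scene0.png

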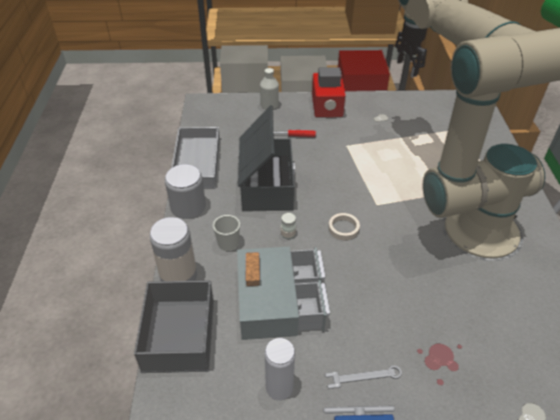

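View pics/top0.png

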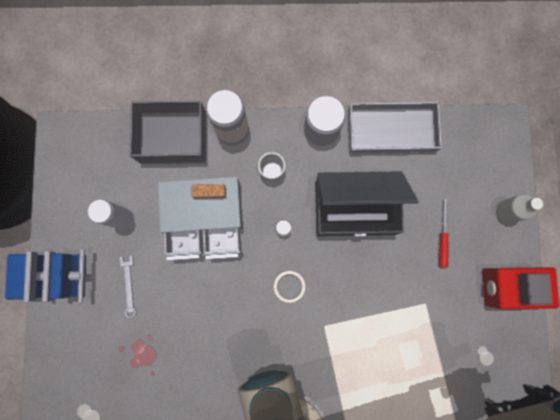

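The scene view shows the drawer unit (about 268,290) with both drawers out and the tool box (268,165) with its lid open. In the top view the unit is at (200,205), the pulls at about (184,258) and (222,256), the lid at (367,188), the jar at (284,229) and the tape at (290,287).

Run:
```python
from h import *
d=np.load("top0.npz");P=d["P"];rgb=d["rgb"]
def reg(u0,u1,v0,v1,z0,z1):
    Q=P[v0:v1,u0:u1].reshape(-1,3);return Q[(Q[:,2]>z0)&(Q[:,2]<z1)]
def rect(Q): 
    (c,s,a)=cv2.minAreaRect(Q[:,:2].astype(np.float32));return np.round(c,4),np.round(s,4),round(a,2),len(Q)
print("bench",np.nanmedian(P[300:310,180:230,2]))
print("unit top",rect(reg(150,250,172,240,.078,.092)))
print("tb rim",rect(reg(305,420,200,245,.09,.107)))
Q=reg(150,250,228,270,.06,.092); print("fronts",rect(Q))
for (a,b) in((150,203),(205,250)):
    q=reg(a,b,232,270,.072,.09);print(rect(q),q.min(0),q.max(0),np.round(np.median(q,0),4))
L=reg(310,420,168,212,.12,.35);c=L.mean(0);n=np.linalg.svd(L-c,full_matrices=0)[2][2];n*=np.sign(n[2])
r=np.abs((L-c)@n);L=L[r<.004];c=L.mean(0);n=np.linalg.svd(L-c,full_matrices=0)[2][2];n*=np.sign(n[2])
print("lid",len(L),c,n,"angle",np.arccos(n[2]),"yaw",np.degrees(np.arctan2(n[1],n[0])),L.min(0),L.max(0))
for nm,b in dict(jar=(270,298,215,240,.05,.09),tape=(270,310,268,305,.012,.035),cup=(255,290,150,185,.06,.1),can=(80,120,195,230,.1,.2),block=(188,230,180,202,.1,.13)).items():
    q=reg(*b);print(nm,rect(q),q.max(0)[2])
```

```text
bench 0.00015819174805942193
unit top (array([0.6274, 0.2338]), array([0.1687, 0.2219]), 2.56, 3530)
tb rim (array([ 0.5976, -0.2099]), array([0.2314, 0.0914]), 89.26, 274)
fronts (array([0.5317, 0.232 ]), array([0.2216, 0.0852]), 89.35, 839)
(array([0.5276, 0.2844]), array([0.0754, 0.1101]), 0.48, 301) [0.48982303 0.2292041  0.07202251] [0.56498808 0.33976611 0.08577294] [0.5031 0.2834 0.0778]
(array([0.5257, 0.1707]), array([0.0679, 0.0969]), 2.22, 267) [0.49103398 0.12142966 0.07201913] [0.56131387 0.21884561 0.08516788] [0.504  0.1686 0.0774]
lid 2621 [ 0.65917931 -0.2091588   0.1824235 ] [ 7.69774285e-01 -6.14951488e-04  6.38315888e-01] angle 0.8784878504115816 yaw -0.04577201147819536 [ 0.61242904 -0.32591066  0.12014943] [ 0.71227428 -0.09371702  0.23561545]
jar (array([0.5732, 0.0006]), array([0.0363, 0.0368]), 89.37, 162) 0.07638822735958772
tape (array([ 0.4085, -0.014 ]), array([0.0882, 0.0876]), 89.09, 293) 0.031165890339662328
cup (array([0.7486, 0.0319]), array([0.073 , 0.0733]), 64.85, 188) 0.08485773880134118
can (array([0.6133, 0.4708]), array([0.0619, 0.0592]), 22.86, 657) 0.17555795470220859
block (array([0.6741, 0.2041]), array([0.0893, 0.0365]), 89.95, 441) 0.11883574065220914
```

Request:
{"name": "send_rows", "arguments": {"plan": [{"hand":255,"linear":[0,0,5],"roll":-4},{"hand":255,"linear":[4,3,9],"roll":-8},{"hand":255,"linear":[8,6,9],"roll":-12},{"hand":255,"linear":[12,8,9],"roll":-16},{"hand":255,"linear":[16,10,9],"roll":-18.7},{"hand":255,"linear":[20,12.5,9],"roll":-18.7},{"hand":255,"linear":[24,15,9],"roll":-18.7},{"hand":255,"linear":[28,17.5,9],"roll":-18.7},{"hand":255,"linear":[32,20,9],"roll":-18.7},{"hand":255,"linear":[36,22.5,9],"roll":-18.7},{"hand":255,"linear":[40,25,9],"roll":-18.7},{"hand":255,"linear":[44,27,9],"roll":-18.7}], "newtons": 40}}

```text
time: 1.3
tool_pos: [0.61, -0.2255, 0.3209]
tcp_rot: [-180.0, 0.0, 0.1]
wrist_force: [0.6, -1.0, 0.0]
gripper_width: 0.002
grasp_force: 0.0
```

Request:
{"name": "send_rows", "arguments": {"plan": [{"hand":255,"linear":[2,1,0],"roll":0},{"hand":255,"linear":[3.5,1.7,-1],"roll":0},{"hand":255,"linear":[3.5,1.7,-4],"roll":0},{"hand":255,"linear":[3.5,1.7,-7],"roll":0},{"hand":255,"linear":[3.5,1.7,-9],"roll":0},{"hand":255,"linear":[3.5,1.7,-10],"roll":0},{"hand":255,"linear":[3.5,1.7,-11],"roll":0},{"hand":255,"linear":[3.5,1.7,-12],"roll":0},{"hand":255,"linear":[3.5,1.7,-13],"roll":0},{"hand":255,"linear":[3.5,1.7,-13],"roll":0}]}}

```text
time: 2.3
tool_pos: [0.6435, -0.2103, 0.1908]
tcp_rot: [180.0, 0.0, 0.0]
wrist_force: [-0.9, 0.2, 0.2]
gripper_width: 0.002
grasp_force: 0.0
```

```bash
cat > lid.py <<'E'
from h import *
s=snapshot("top");P=world(s)
Q=P[165:250,310:420].reshape(-1,3);Q=Q[(Q[:,2]>.104)&(Q[:,2]<.26)&(Q[:,1]<-.24)]
c=Q.mean(0);n=np.linalg.svd(Q-c,full_matrices=0)[2][2]
for t in(.02,.008,.004):
    k=np.abs((Q-c)@n)<t;c=Q[k].mean(0);n=np.linalg.svd(Q[k]-c,full_matrices=0)[2][2];Q=Q[k]
print("lid angle",np.arctan2(n[0],n[2]),n,len(Q),Q.min(0),Q.max(0)); print(state()["tool_pos"],state()["wrist_force"])
E
python3 lid.py
```

```text
lid angle 0.7201632880712258 [ 0.65947157 -0.01042682  0.75165719] 282 [ 0.59995407 -0.30530788  0.17837949] [ 0.64385786 -0.24011493  0.22136856]
[ 0.64342448 -0.21030291  0.19114062] [-0.26770042 -0.57523386  0.25889919]
```

Request:
{"name": "send_rows", "arguments": {"plan": [{"hand":255,"linear":[-0.8,0,-1],"roll":0},{"hand":255,"linear":[-1.5,0,-2],"roll":0},{"hand":255,"linear":[-2.1,0,-3],"roll":0},{"hand":255,"linear":[-2.6,0,-4],"roll":0},{"hand":255,"linear":[-3,0,-5],"roll":0},{"hand":255,"linear":[-3.3,0,-6],"roll":0},{"hand":255,"linear":[-3.5,0,-6.6],"roll":0},{"hand":255,"linear":[-3.5,0,-7.1],"roll":0},{"hand":255,"linear":[-3.5,0,-7.5],"roll":0},{"hand":255,"linear":[-3.5,0,-7.8],"roll":0},{"hand":255,"linear":[-3.5,0,-7.8],"roll":0}]}}

```text
time: 3.45
tool_pos: [0.6085, -0.21, 0.1125]
tcp_rot: [-180.0, 0.0, 0.0]
wrist_force: [0.8, 0.3, 0.5]
gripper_width: 0.001
grasp_force: 0.0
```

Request:
{"name": "send_rows", "arguments": {"plan": [{"hand":255,"linear":[0,0,-0.1],"roll":0},{"hand":255,"linear":[0,0,-0.2],"roll":0},{"hand":255,"linear":[0,0,-0.3],"roll":0},{"hand":255,"linear":[0,0,-0.3],"roll":0}]}}

```text
time: 3.85
tool_pos: [0.6086, -0.2101, 0.1111]
tcp_rot: [-180.0, -0.0, 0.0]
wrist_force: [-3.1, 1.8, 4.9]
gripper_width: -0.003
grasp_force: 2.6
```

```bash
cat > lid2.py <<'E'
from h import *
s=snapshot("top");P=world(s)
Q=P[165:260,305:425].reshape(-1,3);Q=Q[(Q[:,2]>.09)&(Q[:,2]<.15)&(Q[:,1]<-.1)&(Q[:,1]>-.32)]
for t in(.02,.006,.004):
    A=np.c_[Q[:,:2],np.ones(len(Q))];w=np.linalg.lstsq(A,Q[:,2],rcond=None)[0];Q=Q[np.abs(A@w-Q[:,2])<t]
print("angle~",-w[0],"ny",w[1],len(Q),Q.min(0),Q.max(0));print(state()["tool_pos"],state()["wrist_force"])
E
python3 lid2.py
```

```text
angle~ 0.003924249284001756 ny 0.0035190026503177513 2013 [ 0.55082896 -0.31962124  0.10574547] [ 0.71461099 -0.10000276  0.11472504]
[ 0.60867561 -0.210031    0.11105642] [-2.599408    1.17913711  5.59185503]
```

Request:
{"name": "send_rows", "arguments": {"plan": [{"hand":255,"linear":[0,0,3],"roll":0},{"hand":255,"linear":[0,0,7],"roll":0},{"hand":255,"linear":[-2,3,10],"roll":0},{"hand":255,"linear":[-4,7,11],"roll":0},{"hand":255,"linear":[-6,11,11],"roll":0},{"hand":255,"linear":[-8,15,11],"roll":0},{"hand":255,"linear":[-10,19,11],"roll":0},{"hand":255,"linear":[-12,23,11],"roll":0},{"hand":255,"linear":[-14,27,11],"roll":0},{"hand":255,"linear":[-16,31,11],"roll":0},{"hand":255,"linear":[-16.4,35,11],"roll":0},{"hand":255,"linear":[-16.4,38,11],"roll":0}]}}

```text
time: 5.1
tool_pos: [0.4437, 0.172, 0.2206]
tcp_rot: [-180.0, -0.1, 0.1]
wrist_force: [1.2, -0.2, -0.8]
gripper_width: -0.001
grasp_force: 0.0
```

```bash
python3 lid2.py
python3 - <<'E'
from h import *
s=snapshot("wrist");save(s,"w1");P=world(s)
Q=P.reshape(-1,3);Q=Q[(Q[:,2]>.066)&(Q[:,2]<.09)&(Q[:,1]>.1)&(Q[:,1]<.36)&(Q[:,0]>.46)]
for y in np.arange(.11,.36,.015):
    q=Q[abs(Q[:,1]-y)<.006]
    if len(q): print(round(y,3),len(q),q[:,0].min().round(4),np.percentile(q[:,0],5).round(4))
E
```

```text
angle~ 0.003426629620510549 ny 0.001078209890547785 4518 [ 0.55072    -0.31997945  0.10630762] [ 0.71613441 -0.10000541  0.11467759]
[0.44369793 0.17499132 0.22030915] [-0.59676792  2.36962047 -0.36525856]
0.125 1021 0.4953 0.5035
0.14 737 0.4944 0.4969
0.155 764 0.4935 0.4961
0.17 761 0.4934 0.4952
0.185 797 0.4924 0.4943
0.2 816 0.4915 0.4935
0.215 1233 0.4906 0.4966
0.23 981 0.4943 0.5047
0.245 892 0.4929 0.4956
0.26 889 0.492 0.4948
0.275 909 0.4912 0.4942
0.29 917 0.4903 0.4935
0.305 950 0.4902 0.4928
0.32 1262 0.4893 0.4936
0.335 708 0.4986 0.5541
```

View pics/w1.png

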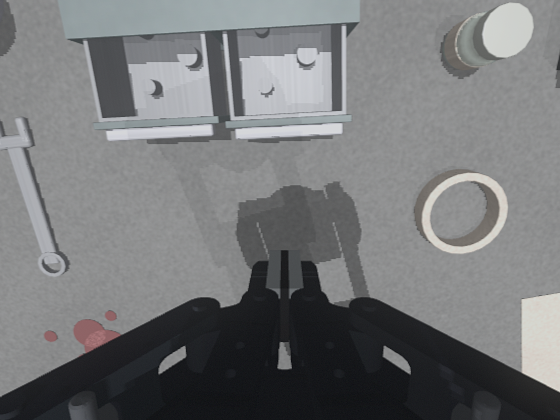

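The wrist view shows both drawers open, with pulls at about (160,132) and (290,130), and nothing in the way below the fingers. The unit is turned about +3.4°, and the lid reads shut.

Request:
{"name": "send_rows", "arguments": {"plan": [{"hand":255,"linear":[0,0,-5],"roll":3.4},{"hand":255,"linear":[0,0,-9],"roll":3.4},{"hand":255,"linear":[0,0,-13],"roll":3.4},{"hand":255,"linear":[0,0,-15.7],"roll":3.4},{"hand":255,"linear":[1,0,-15.7],"roll":3.4},{"hand":255,"linear":[2,0,-15.7],"roll":3.4},{"hand":255,"linear":[3,0,-15.7],"roll":3.4},{"hand":255,"linear":[4,0,-15.7],"roll":3.4},{"hand":255,"linear":[5,0.1,-15.7],"roll":3.4},{"hand":255,"linear":[6,0.1,-15.7],"roll":3.4},{"hand":255,"linear":[7,0.2,-15.7],"roll":3.4},{"hand":255,"linear":[8,0.3,-15.7],"roll":3.4}]}}

```text
time: 6.4
tool_pos: [0.5254, 0.1726, 0.0634]
tcp_rot: [180.0, 0.0, 3.4]
wrist_force: [-2.2, -1.6, 1.8]
gripper_width: 0.001
grasp_force: 0.9
```

```bash
cat > dr.py <<'E'
from h import *
s=snapshot("top");P=world(s);Q=P[170:275,150:250].reshape(-1,3);Q=Q[(Q[:,2]>.06)&(Q[:,2]<.095)]
a=np.radians(3.4);R=np.array([[np.cos(a),np.sin(a)],[-np.sin(a),np.cos(a)]]);q=Q[:,:2]@R.T
print("unit frame back",np.percentile(q[:,0],99.5))
for y0,y1 in((.11,.16),(.17,.22),(.235,.29),(.29,.34)):
    k=q[(Q[:,1]>y0)&(Q[:,1]<y1),0]; print(y0,k.min().round(4),np.percentile(k,3).round(4),k.max().round(4))
print(state()["tool_pos"],state()["wrist_force"])
E
python3 dr.py
```

```text
unit frame back 0.7227605997519219
0.11 0.5548 0.5841 0.7224
0.17 0.6128 0.6184 0.7234
0.235 0.6005 0.6072 0.7236
0.29 0.507 0.5165 0.7234
[0.52661039 0.17272343 0.06360238] [-0.29839224 -1.29562929 -0.33166223]
```

Request:
{"name": "send_rows", "arguments": {"plan": [{"hand":255,"linear":[0.8,0,0],"roll":0},{"hand":255,"linear":[1.5,0.1,0],"roll":0},{"hand":255,"linear":[2,0.1,0],"roll":0},{"hand":255,"linear":[2.3,0.1,0],"roll":0},{"hand":255,"linear":[2.3,0.1,0],"roll":0}]}}

```text
time: 6.95
tool_pos: [0.548, 0.1738, 0.0634]
tcp_rot: [180.0, -0.0, 3.4]
wrist_force: [-0.3, 0.4, 0.2]
gripper_width: 0.001
grasp_force: 0.0
```

Request:
{"name": "send_rows", "arguments": {"plan": [{"hand":255,"linear":[0.2,0,0],"roll":0},{"hand":255,"linear":[0.4,0,0],"roll":0},{"hand":255,"linear":[0.6,0,0],"roll":0},{"hand":255,"linear":[0.6,0,0],"roll":0}]}}

```text
time: 7.35
tool_pos: [0.5535, 0.1739, 0.0633]
tcp_rot: [-180.0, 0.0, 3.4]
wrist_force: [-2.4, 0.7, 1.5]
gripper_width: -0.001
grasp_force: 1.2
```

Request:
{"name": "send_rows", "arguments": {"plan": [{"hand":255,"linear":[0.1,0,0],"roll":0},{"hand":255,"linear":[0.2,0,0],"roll":0},{"hand":255,"linear":[0.3,0,0],"roll":0},{"hand":255,"linear":[0.3,0,0],"roll":0}]}}

```text
time: 7.75
tool_pos: [0.5536, 0.1739, 0.0633]
tcp_rot: [180.0, 0.5, 3.5]
wrist_force: [-18.8, -0.6, 10.2]
gripper_width: 0.001
grasp_force: 9.7
```

Firm stop: the right drawer is home. Next is the left one.

Request:
{"name": "send_rows", "arguments": {"plan": [{"hand":255,"linear":[-3,0,0],"roll":0},{"hand":255,"linear":[-7,0,0],"roll":0},{"hand":255,"linear":[-11.7,0,0],"roll":0},{"hand":255,"linear":[-11.7,3,0],"roll":0},{"hand":255,"linear":[-11.7,7,0],"roll":0},{"hand":255,"linear":[-11.7,11,0],"roll":0},{"hand":255,"linear":[-10,11,0],"roll":0},{"hand":255,"linear":[-9,11,0],"roll":0},{"hand":255,"linear":[-8,11,0],"roll":0},{"hand":255,"linear":[-7,11.1,0],"roll":0},{"hand":255,"linear":[-6,11.1,0],"roll":0},{"hand":255,"linear":[-5,11.2,0],"roll":0}]}}

```text
time: 8.95
tool_pos: [0.5073, 0.2851, 0.0632]
tcp_rot: [180.0, 0.0, 3.4]
wrist_force: [-1.2, -1.6, 0.5]
gripper_width: 0.003
grasp_force: 0.9
```

Request:
{"name": "send_rows", "arguments": {"plan": [{"hand":255,"linear":[1,0,0],"roll":0},{"hand":255,"linear":[2,0.1,0],"roll":0},{"hand":255,"linear":[2.7,0.1,0],"roll":0},{"hand":255,"linear":[3.2,0.1,0],"roll":0},{"hand":255,"linear":[3.5,0.1,0],"roll":0},{"hand":255,"linear":[3.7,0.1,0],"roll":0},{"hand":255,"linear":[3.9,0.1,0],"roll":0},{"hand":255,"linear":[4,0.1,0],"roll":0},{"hand":255,"linear":[4,0.1,0],"roll":0}]}}

```text
time: 9.85
tool_pos: [0.5467, 0.2867, 0.0634]
tcp_rot: [180.0, -0.0, 3.4]
wrist_force: [-0.3, -0.3, -0.4]
gripper_width: -0.001
grasp_force: 0.4
```

Request:
{"name": "send_rows", "arguments": {"plan": [{"hand":255,"linear":[0.1,0,0],"roll":0},{"hand":255,"linear":[0.2,0,0],"roll":0},{"hand":255,"linear":[0.3,0,0],"roll":0},{"hand":255,"linear":[0.4,0,0],"roll":0},{"hand":255,"linear":[0.4,0,0],"roll":0}]}}

```text
time: 10.35
tool_pos: [0.5473, 0.2868, 0.0633]
tcp_rot: [179.9, 0.5, 3.5]
wrist_force: [-20.1, -3.5, 8.8]
gripper_width: -0.002
grasp_force: 9.8
```

Firm stop on the left drawer too. I'll back off, lift and check.

Request:
{"name": "send_rows", "arguments": {"plan": [{"hand":255,"linear":[-3,0,0],"roll":0},{"hand":255,"linear":[-7,0,0],"roll":0},{"hand":255,"linear":[-11,0,0],"roll":0},{"hand":255,"linear":[-12,0,4],"roll":0},{"hand":255,"linear":[-12,0,9],"roll":0},{"hand":255,"linear":[-12,-3,13],"roll":0},{"hand":255,"linear":[-12,-7,16],"roll":0},{"hand":255,"linear":[-12,-7,16],"roll":0},{"hand":255,"linear":[-12,-7,16],"roll":0}]}}

```text
time: 11.25
tool_pos: [0.4311, 0.2164, 0.2242]
tcp_rot: [-180.0, -0.1, 3.3]
wrist_force: [-0.4, 0.3, -1.7]
gripper_width: -0.001
grasp_force: 0.0
```

```bash
python3 dr.py; python3 lid2.py
python3 - <<'E'
from h import *
save(snapshot("top"),"top1")
E
```

```text
unit frame back 0.7225955422126468
0.11 0.5727 0.5776 0.7232
0.17 0.5728 0.5757 0.7236
0.235 0.573 0.5772 0.7244
0.29 0.5735 0.5781 0.7239
[0.4305146  0.21677812 0.22275667] [-0.26965189  0.10934251 -0.61390583]
angle~ 0.0019959590682530498 ny 0.0005337900224853254 4496 [ 0.55077427 -0.31998173  0.10633435] [ 0.71612899 -0.10007372  0.11455432]
[0.43019488 0.21704    0.22203342] [ 0.02973339 -0.5723288  -0.48613955]
```

View pics/top1.png

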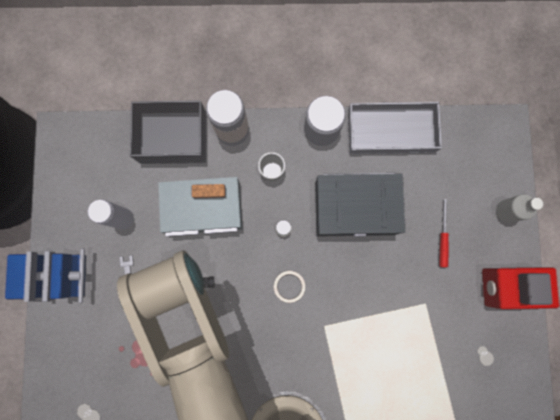

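The top view shows the lid shut (360,206), both drawers flush (pulls at about 185,232 and 222,230) and the bystanders where they were. The pull faces measure 150 mm from the unit's back (70 + 80), so both drawers are home.

```bash
python3 -c "
from cell import *
print(close_job())"
```

```text
the job is handed in; nothing more can be done
None
```

I pushed both drawers fully home and pressed the lid shut (about 0.002 rad on the last camera check), moved no bystanders, and handed the job in at about 11 s; the hand-in gave no verdict.

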